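# Hole check: plate from vice to lamp box, shutter held half open

### The job

Slide the loose jaw of the bench vice well open and lift out the drilled plate that stands in it. Stand the plate, same way up, in the slot of the inspection lamp box behind its sprung shutter and let it go. Then slide the shutter by its upright tab to half of its travel, never much past that, so that just one column of holes is uncovered, and finish while still holding the shutter there against its spring; leave the other things on the bench where they are.

Things in the scene. Friction and masses are not known exactly. Their poses are not given: they have to be found in the camera images.
- vice: Blue bench vice, 84 x 144 x 59 mm, fixed. Origin: centre of underside; base plate (84 mm along x) 14 mm high, jaw tops 59 mm above the bench. Fixed jaw's face at y = +34 mm; the moving jaw is on its -y side, screw and T-bar at the -y end. The screw is slack: the jaw slides by hand along -y with about 1 N (T-bar does not turn) and stays where left.
- vice_jaw (a joint): How far the moving jaw has slid open (m), along the vice's -y: 0 to 0.022. Its face is at the vice's y = 0.033 minus this. Starts at 0.008 to 0.011, close to the plate; well open: over 0.016.
- jaw_grip (a point): Point in the middle of the moving jaw's body, 52 mm above the bench; moves with the jaw. The body is 60 mm wide along the vice's x, 18 mm thick along y, 16 to 56 mm above the bench; on its +y side sits a 6 mm thick plate 64 mm wide along x, up to 59 mm. It can be pinched by its two ends from above, closing along the vice's x.
- plate: Plain aluminium plate with four 8 mm holes: 56 mm wide (its x), 8 mm thick (y), 80 mm high (z), about 0.1 kg. Origin: centre of its lower edge face. Hole columns at x = +-12 mm, 16 and 32 mm up; none in the upper half. Starts standing loose between the jaws, lower edge 14 mm above the bench, broad faces along the vice's y, top 35 mm above the jaws.
- lamp_box: Grey inspection lamp box, fixed, 105 x 172 mm, 58 mm high. Origin on the bench under it (base x = -41 to +64 mm); front faces -x. Front panel has a window 46 x 28 mm, middle at y = -45 mm, covered by the steel shutter; the slot is behind it. Black marks on the panel's top edge at y = +20, +46 (wide mark), +72 mm: tab when shut, half, fully open.
- slot (a point): Middle of the lamp box's slot floor, 12 mm above the bench, at the box's x = 0, y = -45 mm; axes as the box. The slot is open at the top (mouth 58 mm above the bench), 14 mm wide along x and 66 mm long along y. A seated plate stands on this floor with its broad faces towards the box's +-x; its top is then 92 mm above the bench.
- shutter (a joint): How far the shutter has slid (m), along the lamp box's +y: 0 shut to 0.052 fully open, half 0.026. A hidden spring (120 N/m) pulls it shut: 3.6 N when shut, 6.7 N at half, 9.8 N fully open; it springs back when let go. Starts shut.
- tab (a point): Upright black tab on the shutter, to hold it by from above: 18 mm along x, 12 mm along y, axes as the lamp box. This point: middle of its top face, 98 mm above the bench; when shut at the box's x = -27.5, y = +20 mm; moves with the shutter along +y. Free all round from 60 mm above the bench upwards.
- part_case: Small plastic part box, 42 x 62 x 22 mm, between vice and lamp box; origin centre of underside. Leave alone.
- bottle: Small amber bottle, 38 mm diameter, 80 mm high, between vice and lamp box at the back; origin centre of underside. Leave alone.
- tape: Roll of amber tape, 61 mm across, 18 mm high, between vice and lamp box; origin centre of underside. Leave alone.
- wool_cup: Black cup with brass wool, 62 mm across, 40 mm high; origin centre of underside. Leave alone.
- carton (a point): Middle of the top of a tall plain carton at the left rear of the bench, about 300 mm along x, 320 mm along y, 220 mm high; fixed, no part of the job: keep the arm clear of it.
- drill (a point): Rear motor end of the cordless drill that stands upright behind the work, right of the bench's middle: this end, about 60 mm across and 190 mm up, juts towards the robot. Fixed, no part of the job: keep the gripper's body clear of it.
Not all that is in view belongs to the job. Of the things shaped like the plate, the aluminium one is meant.

How it is judged:
By the outcome, as a careful person would: the job done as asked, in the order asked, and still so for the second after the job is handed in, while the arm keeps its last pose, push and grip.
It also fails if it takes over 72 s, if anything falls off the work surface, if the arm or the gripper's body presses on something with over 40 N, if the wrist force passes 120 N, or if a joint passes its speed limit or range.

### The arm

A 6-joint arm with a two-finger parallel gripper is mounted at the origin on a cart in front of the work surface, level with it; the furniture and walls round the work are solid. World frame = base frame: x ahead of the robot, y to its left, z up, the work surface at z = 0. Lengths are in m, angles in degrees, forces in N, time in s.
With the tool pointing down it reaches from about 0.35 to 0.875 m from the base axis. Payload 4.2 kg.
Tool frame: the origin (TCP) lies midway between the tips of the shut fingers; the grasp point (between the pads) lies 19 mm behind it; z points along the fingers, y is the line along which they close (so a half turn about z gives the same grasp; the last joint's range is limited). The gripper opens to 87 mm and grips with 3 to 60 N. Pads are 19 mm wide; open, the fingers measure 117 mm over their backs; the gripper's body (75 mm by 190 mm) begins 51 mm behind the grasp point.
Start: joints at [79.16, 22.042, 0.453, 0, -68.411, -14.817], TCP at [0.271, 0.563, 0.192] pointing down, gripper open.
Joint ranges: [-179.83, 179.83], [-69.29, 118.12], [-61.27, 80.66], [-181.25, 117.63], [-171.15, -9.14], [-177.46, 177.46]. Speed limits (degrees/s): [159.86, 159.86, 180, 180, 180, 180].

### API

Orientations are given as [roll, pitch, yaw] about the fixed x, y, z axes, in that order (R = Rz(yaw) Ry(pitch) Rx(roll)).
In Python, from workcell import env gives the robot as it stands. The module is installed in compiled form; this text tells all that it offers. Calls block until the motion is done:
- env.goto(position, orientation): joint-space move of the TCP to a pose.
- env.move_straight(position, rotation=None, rate=0.15, force_limit=None): straight line of the TCP; rotation=None keeps the orientation; rate is the mean speed in m/s. With force_limit (N) it stops when the force on the tool has changed by that much, and returns True; else False.
- env.set_joints(angles): joint-space move.
- env.gripper_to(opening, grasp_force=None): opening from 0.0 (shut) to 1.0 (fully open); grasp_force is the grip in N (None keeps the last); returns when the fingers have stopped.
- env.dwell(seconds).
- env.inverse_kinematics(position, orientation): joint angles nearest the present ones, or None.
- env.read_state(): the state.
- env.grab_frame(name): name is "side" or "top"; returns a dict with "image" (400x640x3 uint8, blue, green, red), "fx", "fy", "cx", "cy" (pixels), "position" and "orientation" of the camera in the world. Camera axes: x right, y up, looking along -z (the intrinsics and any distortion apply to the point x, -y, -z); pixel columns grow to the right and rows downward; lengths in m; the calibration is good to about 2 mm. A picture is of the moment at which its call begins. There is no depth.
A pose or a line that the arm cannot do raises env.Unreachable and nothing moves.
- env.close_job(): hands the job in; it is judged then, once.
Trained networks look in a picture, given as the dict that the camera call returned (one of the last four; its "shot" number tells which), for a name from the list of things; names that differ only in an ending like _2 or _b are one class to them, and where a whole thing is asked for, a point or a joint stands for the part that bears it (a point fixed in the world has none). Each returns a list of dicts, best first, with "score" (0 to 1); they miss things now and then, are a little off and sometimes report something else, mostly with a low value. They report only what shows in the picture. A call takes as long as a camera call. They do not tell look-alikes from the thing itself.
- env.search_frame(picture, thing): "xyz" ([x, y, z] in m, in world coordinates, good to about 4 mm: the middle of the surface that is visible of it).
- env.trace(picture, thing): "mask" (400x640 bool, what is visible of it).
The state is a dict: "clock": time; "joint_positions": joint angles; "qvel": joint speeds; "joint_torque": joint torques, N m; "position": TCP position; "tool_rot": TCP orientation; "force": force on the tool from outside, world axes, zero at the start; "wrist_torque": the same for the moment, N m; "opening": opening from 0.0 (shut) to 1.0 (fully open); "finger_force": force on a finger pad.
Only numpy, scipy, OpenCV 4.12 (cv2) and the standard library are available. Lean on these libraries where they do the work, as an engineer would, in place of code of your own. Each camera call takes 0.05 s, during which the arm holds its last target. There are 200 camera calls.

## Working session

There is one attempt and no reset: what is moved stays moved. The work goes in short steps, each a Python script; the robot and the scene stay as the last script left them, time stands still between calls to the robot, and variables do not carry over. Pictures are saved under pics/ and viewed, at most 10 in all, crops included, and the job is handed in when it is done.

```bash
mkdir -p pics
cat > h.py <<'E'
from workcell import env
import numpy as np, cv2
E
python3 - <<'E'
from h import *
for n in("side","top"):
    f=env.grab_frame(n); cv2.imwrite(f"pics/{n}0.png",f["image"])
    print(n,{k:v for k,v in f.items() if k!="image"})
    for t in["vice","vice_jaw","jaw_grip","plate","lamp_box","shutter","tab","part_case","bottle","tape","wool_cup","drill","carton"]:
        try:
            r=env.search_frame(f,t)
            print(t,[(np.round(d["xyz"],3).tolist(),round(d["score"],2)) for d in r[:4]])
        except Exception as e: print(t,e)
print(env.read_state()["clock"])
E
```

```text
side {'fx': 443.397773077038, 'fy': 443.397773077038, 'cx': 317.30622873093944, 'cy': 204.43612953160127, 'position': array([0.42965896, 1.17060586, 1.13209073]), 'orientation': array([  52.25088384,   -0.45039239, -175.96829436]), 'shot': 1}
vice [([0.505, -0.209, 0.03], 0.92)]
vice_jaw []
jaw_grip []
plate [([0.5, -0.68, 0.036], 0.6), ([0.498, -0.232, 0.081], 0.54)]
lamp_box [([0.511, 0.143, 0.061], 0.58), ([0.567, -0.069, 0.046], 0.53)]
shutter []
tab []
part_case [([0.471, -0.06, 0.025], 0.75)]
bottle [([0.565, -0.07, 0.046], 0.62), ([0.472, -0.059, 0.022], 0.4)]
tape [([0.508, -0.129, 0.016], 0.56)]
wool_cup [([0.365, -0.251, 0.034], 0.62)]
drill it knows: bottle, jaw_grip, lamp_box, part_case, plate, shutter, slot, tab, tape, vice, vice_jaw, wool_cup
carton it knows: bottle, jaw_grip, lamp_box, part_case, plate, shutter, slot, tab, tape, vice, vice_jaw, wool_cup
top {'fx': 495.9081209146226, 'fy': 495.9081209146226, 'cx': 315.3448640381667, 'cy': 197.1271851126761, 'position': array([-0.41686684, -0.08576912,  1.74021001]), 'orientation': array([ 30.44265248,  -0.66446008, -88.55670171]), 'shot': 2}
vice [([0.49, -0.267, 0.031], 0.91)]
vice_jaw [([0.501, -0.265, 0.04], 0.49)]
jaw_grip [([0.501, -0.263, 0.038], 0.7)]
plate [([0.504, -0.678, 0.049], 0.58)]
lamp_box [([0.516, 0.14, 0.054], 0.63)]
shutter [([0.495, 0.126, 0.042], 0.66)]
tab [([0.491, 0.126, 0.042], 0.66)]
part_case [([0.461, -0.072, 0.022], 0.52)]
bottle [([0.55, -0.084, 0.048], 0.48), ([0.36, -0.264, 0.034], 0.28)]
tape [([0.507, -0.133, 0.019], 0.62)]
wool_cup [([0.361, -0.267, 0.036], 0.64), ([0.494, 0.126, 0.042], 0.44)]
drill it knows: bottle, jaw_grip, lamp_box, part_case, plate, shutter, slot, tab, tape, vice, vice_jaw, wool_cup
carton it knows: bottle, jaw_grip, lamp_box, part_case, plate, shutter, slot, tab, tape, vice, vice_jaw, wool_cup
1.2
```

View pics/side0.png

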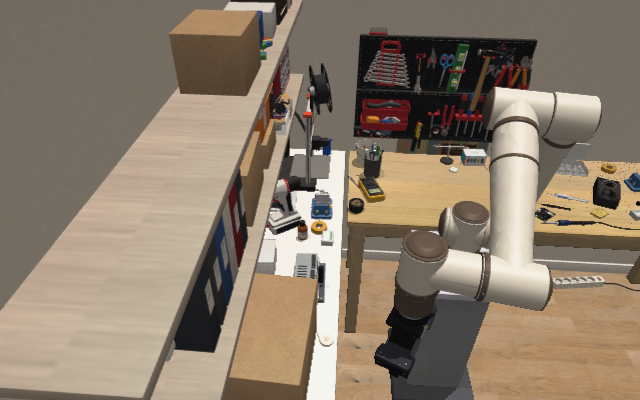

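View pics/top0.png

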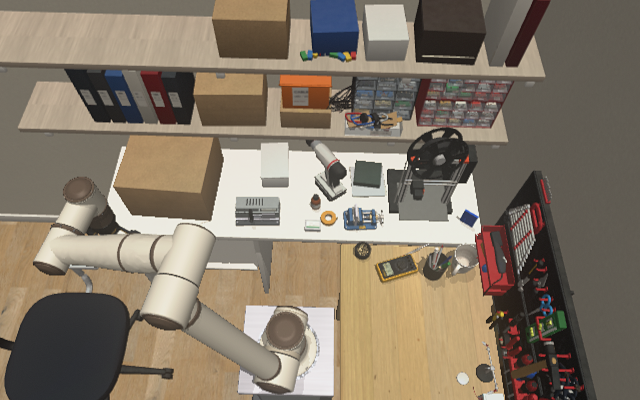

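Side: vice about (321,207), lamp box (306,270). Top: lamp box (258,210), vice (362,217), drill (325,165), carton at the left (170,175). I'll zoom in.

Run:
```python
from h import *
t=cv2.imread("pics/top0.png")[190:240,228:388]; s=cv2.imread("pics/side0.png")
cv2.imwrite("pics/tc.png",cv2.resize(t,None,fx=5,fy=5,interpolation=cv2.INTER_CUBIC))
a=cv2.resize(s[245:310,285:345],None,fx=6,fy=6,interpolation=cv2.INTER_CUBIC)
b=cv2.resize(s[180:245,285:345],None,fx=6,fy=6,interpolation=cv2.INTER_CUBIC)
cv2.imwrite("pics/sc.png",np.hstack([a,b]))
```

```text
(no output)
```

View pics/tc.png

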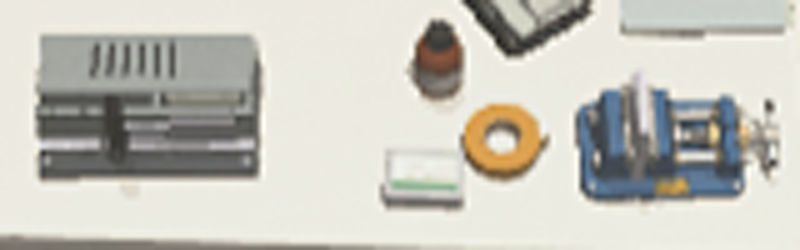

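View pics/sc.png

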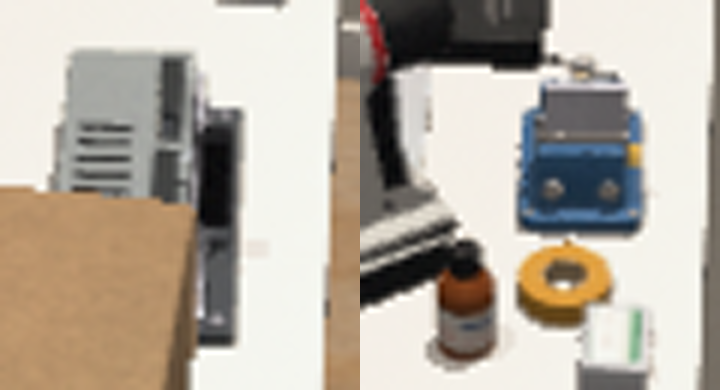

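Top crop: lamp box corners (38,36), (253,36), (38,178), (257,177), tab at about (115,125), and the plate's light edge at (640,70–165). Side crop: plate face (540–630, 85–137), box -y end along row 52. Next I triangulate these and refine them with a model overlay.

```bash
cat >> h.py <<'E'
from scipy.spatial.transform import Rotation as Ro
from scipy.optimize import least_squares
K={"side":(443.398,317.306,204.436,[0.42965896,1.17060586,1.13209073],[52.25088384,-0.45039239,-175.96829436]),
"top":(495.908,315.345,197.127,[-0.41686684,-0.08576912,1.74021001],[30.44265248,-0.66446008,-88.55670171])}
def proj(c,P):
    f,cx,cy,p,o=K[c]; q=(np.atleast_2d(P)-p)@Ro.from_euler("xyz",o,degrees=True).as_matrix()
    return np.c_[cx+f*q[:,0]/-q[:,2],cy-f*q[:,1]/-q[:,2]]
def tri(a,b):  # side px, top px
    r=least_squares(lambda X:np.r_[proj("side",X)[0]-a,proj("top",X)[0]-b],[.5,0,.05]); return r.x,np.abs(r.fun).max()
def place(pose,P): 
    x,y,a=pose; P=np.atleast_2d(P)*1e-3; c,s=np.cos(a),np.sin(a)
    return np.c_[x+c*P[:,0]-s*P[:,1],y+s*P[:,0]+c*P[:,1],P[:,2]]
T=lambda x,y:(228+x/5-.4,190+y/5-.4)
A=lambda x,y:(285+x/6-.42,245+y/6-.42)
B=lambda x,y:(285+(x-360)/6-.42,180+y/6-.42)
E
python3 - <<'E'
from h import *
np.set_printoptions(precision=4,suppress=True)
def fit(obs,g):
    r=least_squares(lambda p:np.concatenate([(proj(c,place(p,m))[0]-px) for c,m,px in obs]),g)
    print(r.x[:2],np.degrees(r.x[2])); print(r.fun.reshape(-1,2)); return r.x
lb=fit([("top",(64,86,58),T(38,36)),("top",(64,-86,58),T(253,36)),("top",(-41,86,0),T(38,178)),("top",(-41,-86,0),T(257,177)),
 ("side",(64,-86,58),A(72,52)),("side",(-41,86,0),A(236,342))],[.51,.14,0])
vb=fit([("side",(-28,4,94),B(627,85)),("side",(28,4,94),B(543,85)),("side",(-28,4,59),B(630,137)),("side",(28,4,59),B(538,137))],[.5,-.23,0])
print(vb,"plate top corner px in top:",[(p[0]-228+.4,p[1]-190+.4) and ((p-[228,190]+.4)*5) for p in proj("top",place(vb,[(28,0,94),(-28,0,94),(-28,0,59),(28,0,59)]))])
print("tab top in crop",(proj("top",place(lb,[(-27.5,20,98)]))-[228,190]+.4)*5)
# drill end, carton corners
print("drill",tri((315,184),(340,173)))
for n,a,b in[("carton rear-right?",(317,282),(222,142)),("carton fr-right low",(317,282),(211,219))]: print(n,tri(a,b))
s=cv2.imread("pics/side0.png")[165:225,262:342]; t=cv2.imread("pics/top0.png")[130:220,100:360]
cv2.imwrite("pics/dr.png",np.vstack([cv2.resize(t,(780,270),interpolation=2),cv2.resize(cv2.copyMakeBorder(s,0,0,0,90,0),(780,330),interpolation=2)[:, :]]))
for c in K: print(c,"carton 220 corners check",)
E
```

```text
[0.5073 0.1465] 1.9918431917054435
[[ 0.0413 -1.0558]
 [ 0.8189 -1.1578]
 [-0.0051  1.0821]
 [ 0.0441  1.1398]
 [-0.8083 -0.9599]
 [ 0.6809  1.6789]]
[ 0.5019 -0.2363] 4.53008002936384
[[ 0.0884  0.8198]
 [-0.1285  0.8034]
 [-0.6244 -0.7868]
 [ 0.6643 -0.8003]]
[ 0.5019 -0.2363  0.0791] plate top corner px in top: [array([638.6028,  66.8385]), array([645.6254, 131.2211]), array([641.8108, 152.8719]), array([634.9541,  89.1788])]
tab top in crop [[110.3662 107.9287]]
drill (array([ 0.5487, -0.1591,  0.2172]), np.float64(8.049585034644934))
carton rear-right? (array([0.5457, 0.3036, 0.2402]), np.float64(32.78599873620462))
carton fr-right low (array([0.4634, 0.2855, 0.138 ]), np.float64(10.220328176835181))
side carton 220 corners check
top carton 220 corners check
```

View pics/dr.png

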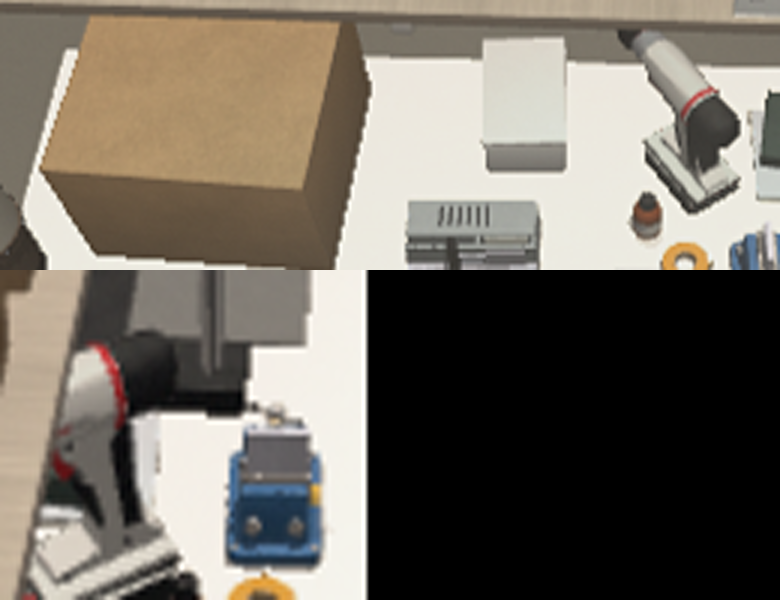

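```bash
cat > ov.py <<'E'
from h import *
def rect(x0,x1,y0,y1,z): return [(x0,y0,z),(x1,y0,z),(x1,y1,z),(x0,y1,z)]
def panel(c,img,r0,c0,h,w,s,pose,polys):
    im=cv2.resize(img[r0:r0+h,c0:c0+w],None,fx=s,fy=s,interpolation=cv2.INTER_CUBIC); o=im.copy()
    for P,col in polys:
        q=((proj(c,place(pose,P))-[c0,r0]+.5)*s-.5).round().astype(int)
        cv2.polylines(o,[q.reshape(-1,1,2)],True,col,1)
    return im,o
E
python3 - <<'E'
from ov import *
print("drill",tri((298,182),(340.7,172.7)))
t=cv2.imread("pics/top0.png"); s=cv2.imread("pics/side0.png")
def atz(c,px,z):
    return least_squares(lambda X:proj(c,[X[0],X[1],z])[0]-px,[.5,0]).x.round(3)
print("carton",atz("top",(200.7,192.7),.22),atz("top",(215,136.7),.22),atz("top",(210.7,219.3),0))
lb=[.5073,.1465,np.radians(1.99)]; vb=[.5019,-.2363,np.radians(3)]
R,G,Bl,Y=(0,0,255),(0,255,0),(255,0,0),(0,255,255)
L=[(rect(-41,64,-86,86,0),R),(rect(-7,7,-78,-12,58),G),(rect(-36.5,-18.5,14,26,98),Y),(rect(-36.5,-18.5,14,26,60),Y),([(64,-86,58),(64,86,58),(64,86,0),(64,-86,0)],Bl)]
V=[(rect(-28,28,-4,4,94),G),([(-28,4,94),(28,4,94),(28,4,59),(-28,4,59)],Y)]
a=panel("top",t,190,230,44,57,7,lb,L); b=panel("side",s,248,290,60,40,5,lb,L); c=panel("top",t,192,335,44,57,7,vb,V);d=panel("side",s,180,298,60,40,5,vb,V)
W=np.zeros((600,800,3),np.uint8); 
W[:308,:399]=a[0][:,:];W[:308,400:799]=a[1];
for i,p in enumerate((b[0],b[1],d[0],d[1])): W[300:600,i*200:i*200+200]=p
cv2.imwrite("pics/ov.png",W)
cv2.imwrite("pics/ov2.png",np.hstack(c))
E
```

```text
drill (array([ 0.59275813, -0.17076072,  0.19609357]), np.float64(1.455643422751109))
carton [0.482 0.328] [0.732 0.309] [0.491 0.331]
```

View pics/ov.png

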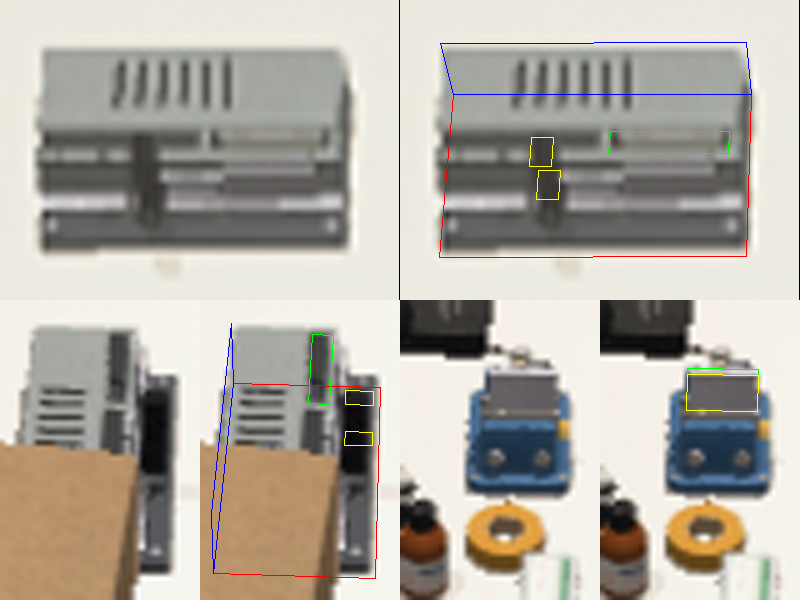

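View pics/ov2.png

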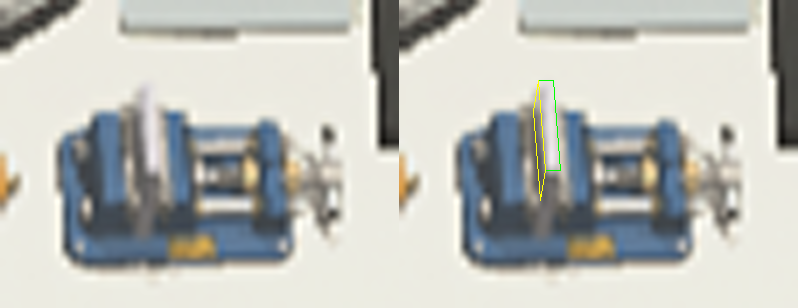

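The overlays agree: the slot lies within about 1 mm of the model at (0.5095, 0.1015), yaw about 1.5°, and the tab is at about (0.480, 0.166). The plate is at (0.501, -0.236), yaw about 3–4°. The drill end is at (0.593, -0.171, 0.196) and the carton starts at y ≥ 0.31. First I open the jaw.

Run:
```python
from h import *
np.set_printoptions(precision=1,suppress=True)
print("rot0",env.read_state()["tool_rot"])
for p in([.35,.15,.25],[.5015,-.256,.2],[.5,-.236,.2],[.5095,.1015,.2],[.48,.19,.2]):
    for y in (-87,3,93): print(p,y,env.inverse_kinematics(p,[180,0,y]))
```

```text
rot0 [180.    0.  -25.7]
[0.35, 0.15, 0.25] -87 [ 48.   -5.4 -24.3   0.  -71.1 -45. ]
[0.35, 0.15, 0.25] 3 [ 48.   -5.4 -24.3   0.  -71.1  45. ]
[0.35, 0.15, 0.25] 93 [ 48.   -5.4 -24.3   0.  -71.1 135. ]
[0.5015, -0.256, 0.2] -87 [-10.6  15.7  -7.7   0.  -66.6  13.6]
[0.5015, -0.256, 0.2] 3 [-10.6  15.7  -7.7   0.  -66.6 103.6]
[0.5015, -0.256, 0.2] 93 [ -10.6   15.7   -7.7    0.   -66.6 -166.4]
[0.5, -0.236, 0.2] -87 [ -8.5  14.7  -9.1   0.  -66.2  11.5]
[0.5, -0.236, 0.2] 3 [ -8.5  14.7  -9.1   0.  -66.2 101.5]
[0.5, -0.236, 0.2] 93 [  -8.5   14.7   -9.1    0.   -66.2 -168.5]
[0.5095, 0.1015, 0.2] -87 [ 29.2  11.4 -13.5   0.  -65.1 -26.2]
[0.5095, 0.1015, 0.2] 3 [ 29.2  11.4 -13.5   0.  -65.1  63.8]
[0.5095, 0.1015, 0.2] 93 [ 29.2  11.4 -13.5   0.  -65.1 153.8]
[0.48, 0.19, 0.2] -87 [ 39.6  11.1 -13.9   0.  -65.  -36.6]
[0.48, 0.19, 0.2] 3 [ 39.6  11.1 -13.9   0.  -65.   53.4]
[0.48, 0.19, 0.2] 93 [ 39.6  11.1 -13.9   0.  -65.  143.4]
```

```bash
cat >> h.py <<'E'
def st(m=""):
    s=env.read_state(); print(m,"t%.1f"%s["clock"],np.round(s["position"],4),"F",np.round(s["force"],1),"op %.3f ff %.1f"%(s["opening"],s["finger_force"]),flush=True); return s
E
python3 - <<'E'
from h import *
env.move_straight([.35,.15,.25],rate=.25)
env.goto([.5017,-.259,.2],[180,0,-87]); st("above")
print(env.move_straight([.5017,-.259,.1],rate=.12,force_limit=8)); 
print(env.move_straight([.5017,-.259,.036],rate=.05,force_limit=6)); st("down")
env.gripper_to(0,8); st("grip")
f=env.grab_frame("top"); cv2.imwrite("pics/top1.png",f["image"])
E
```

```text
above t4.7 [ 0.5021 -0.2581  0.2003] F [-0.5  0.4  0.8] op 1.002 ff 0.0
False
False
down t7.1 [ 0.502  -0.2591  0.0364] F [ 0.7 -0.1  0.5] op 1.000 ff 0.0
grip t8.6 [ 0.5017 -0.259   0.036 ] F [ 0.4 -0.6 -0.3] op 0.004 ff 0.0
```

Run:
```python
import cv2,numpy as np
t=cv2.imread("pics/top1.png")[170:240,300:400]; 
g=cv2.imread("pics/top0.png")[170:240,300:400]
cv2.imwrite("pics/v1.png",np.vstack([cv2.resize(x,None,fx=4.2,fy=4.2,interpolation=2) for x in (t,g)]))
```

```text
(no output)
```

View pics/v1.png

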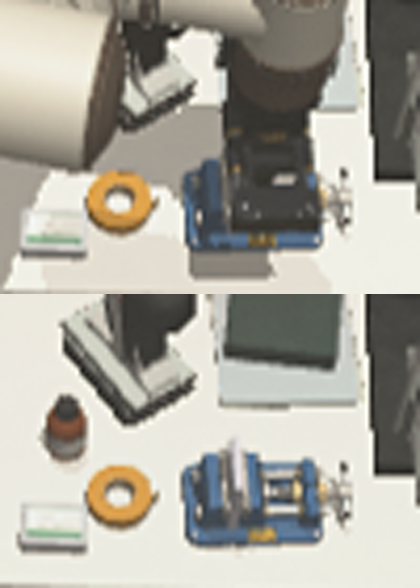

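The picture shows the gripper over the screw, behind the moving jaw, at y -0.259. I'll recompute the jaw's y from the top view, where the jaw body is at columns 165–190 of the 7× crop.

Run:
```python
from h import *
def atz(c,px,z): return least_squares(lambda X:proj(c,[X[0],X[1],z])[0]-px,[.5,0]).x.round(4)
q=lambda x,y:(335+x/7-.43,192+y/7-.43)
for n,p,z in[("jaw body l/r mid",q(165,170),.056),("jaw r",q(192,170),.056),("plate top f",q(156,170),.094),("plate top rear",q(146,88),.094),("base fl",q(68,262),0),("base fr",q(291,264),0),("fixed jaw left",q(95,170),.056),("fixed jaw right",q(122,170),.056),("Tbar",q(330,170),.04),("bracket r",q(287,170),.03)]: print(n,atz("top",p,z))
t=K["side"]
def ats(x,y): return (298+(x-400)/5-.4,180+(y-300)/5-.4)
for n,p,z in[("side plate top near edge L",ats(485,371),.094),("R",ats(558,371),.094),("fixed jaw near base bottom",ats(520,497),0)]: print(n,atz("side",p,z))
```

```text
jaw body l/r mid [ 0.4947 -0.2475]
jaw r [ 0.4951 -0.2624]
plate top f [ 0.474 -0.239]
plate top rear [ 0.5247 -0.2344]
base fl [ 0.4647 -0.1974]
base fr [ 0.4673 -0.3225]
fixed jaw left [ 0.4935 -0.2089]
fixed jaw right [ 0.4939 -0.2238]
Tbar [ 0.5062 -0.341 ]
bracket r [ 0.5109 -0.3184]
side plate top near edge L [ 0.5313 -0.235 ]
R [ 0.4738 -0.2396]
fixed jaw near base bottom [ 0.4998 -0.195 ]
```

The pinch missed: the fingers closed with nothing between them. I'll grip the plate instead, which gives an exact y, and use it to slide the slack jaw open to its stop with a force limit.

Run:
```python
from h import *
env.gripper_to(1.0); env.move_straight([.5017,-.259,.15],rate=.15); st("up")
env.goto([.502,-.2365,.15],[180,0,4]); env.gripper_to(.5)
f=env.grab_frame("top"); cv2.imwrite("pics/top2.png",f["image"])
f=env.grab_frame("side"); cv2.imwrite("pics/side2.png",f["image"])
print(env.move_straight([.502,-.2365,.066],rate=.07,force_limit=6)); st("down")
env.gripper_to(0,10); st("grip")
```

```text
up t11.1 [ 0.5009 -0.2587  0.149 ] F [0.7 0.1 0. ] op 1.001 ff 0.0
False
down t14.9 [ 0.5024 -0.2366  0.0665] F [-0.3 -0.7  0.1] op 0.499 ff 0.0
grip t15.9 [ 0.502  -0.2365  0.066 ] F [-1.1  0.9  0.7] op 0.006 ff 0.0
```

Run:
```python
from h import *
S=env.read_state(); print(S["position"],S["tool_rot"],S["joint_positions"])
W=[]
for n,(r,c) in {"top":(170,310),"side":(160,280)}.items():
    f=env.grab_frame(n); cv2.imwrite(f"pics/{n}3.png",f["image"]); im=f["image"]
    print(n,f["position"],f["orientation"],f["fx"],f["cx"])
    o=cv2.resize(im[r:r+75,c:c+80],None,fx=5,fy=5,interpolation=2)
    o2=o.copy() 
    for z in(0,.07,.14,.2):
        q=(proj(n,[*S["position"][:2],S["position"][2]+z])[0]-[c,r]+.5)*5
        cv2.circle(o2,tuple(int(v) for v in q),3,(0,0,255),-1)
    W.append(o2)
for n,(r,c) in {"top":(170,310),"side":(160,280)}.items():
    im=cv2.imread(f"pics/{n}0.png"); W.append(cv2.resize(im[r:r+45,c:c+80],None,fx=5,fy=5,interpolation=2))
cv2.imwrite("pics/v3.png",np.vstack([np.hstack(W[:2]),np.hstack(W[2:])]))
```

```text
[ 0.50200042 -0.23648727  0.06598928] [-1.79999072e+02  6.23357433e-04  3.99883710e+00] [-8.48855115e+00  2.24712086e+01 -1.91125551e+01 -1.03144649e-03
 -4.84170457e+01  1.02488073e+02]
top [-0.41686684 -0.08576912  1.74021001] [ 30.44265248  -0.66446008 -88.55670171] 495.9081209146226 315.3448640381667
side [0.42965896 1.17060586 1.13209073] [  52.25088384   -0.45039239 -175.96829436] 443.397773077038 317.30622873093944
```

View pics/v3.png

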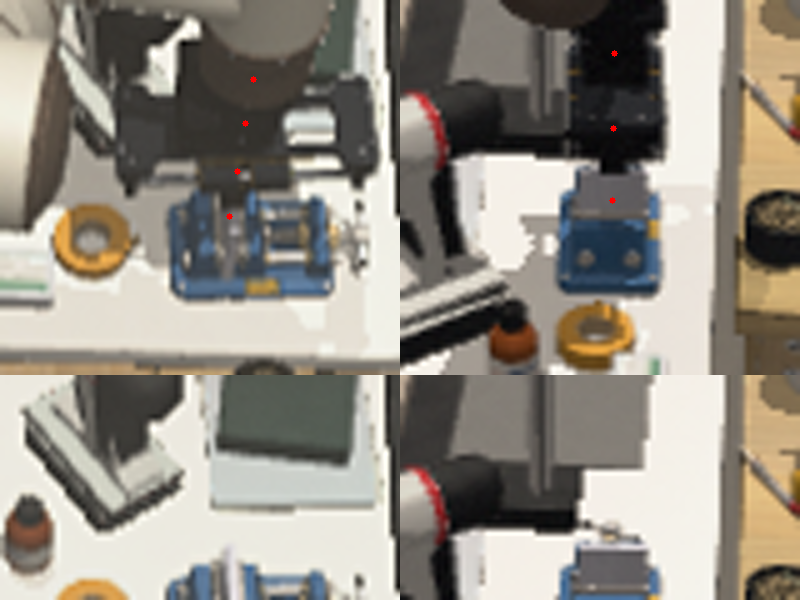

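The fingers look as though they end at the plate's top edge (side, row 172 of the crop) and not at the projected TCP (row 200). The heights I took from the text may not match the arm's z, so I'll fit z freely and compare the gripper's known geometry with the images.

Run:
```python
from h import *
np.set_printoptions(precision=4,suppress=True)
a=np.radians(4); c0=np.array([.502,-.2365,.066])
def g(u,v,w): return c0+[u*np.cos(a)-v*np.sin(a),u*np.sin(a)+v*np.cos(a),w]
for n,p in[("body +y end bottom -x",g(-.0375,.095,.07)),("+x",g(.0375,.095,.07)),("body -y",g(-.0375,-.095,.07)),("fing tip +x",g(.01,.015,0)),("tip -x",g(-.01,.015,0))]:
    print(n,"side crop",(proj("side",p)[0]-[280,160]+.5)*5+[400,0],"top crop",(proj("top",p)[0]-[310,170]+.5)*5)
# free-z fits
q=lambda x,y:(335+x/7-.43,192+y/7-.43)
s5=lambda x,y:(298+(x-400)/5-.4,180+(y-300)/5-.4)
def pl(p,P): r=place(p[:3],P); r[:,2]+=p[3]; return r
def fit(obs,g0):
    r=least_squares(lambda p:np.concatenate([(proj(c,pl(p,m))[0]-px) for c,m,px in obs]),g0); print(r.x[:2],np.degrees(r.x[2]),"z",r.x[3]); print(r.fun.reshape(-1,2)); return r.x
fit([("top",(28,0,94),q(146,88)),("top",(-28,0,94),q(156,170)),("side",(28,4,94),s5(485,371)),("side",(-28,4,94),s5(558,371)),("side",(28,4,59),s5(485,411)),("side",(-28,4,59),s5(560,411))],[.5,-.23,0,0])
l7=lambda x,y:(230+x/7-.43,190+y/7-.43); ls=lambda x,y:(290+x/5-.4,248+(y-300)/5-.4)
fit([("top",(7,-12,58),l7(210,127)),("top",(7,-78,58),l7(328,127)),("top",(-7,-12,58),l7(210,150)),("top",(-7,-78,58),l7(328,150)),
("side",(7,-78,58),ls(109,333)),("side",(-7,-78,58),ls(130,333)),("side",(7,-12,58),ls(106,400)),("side",(-7,-12,58),ls(129,402)),("top",(-28,20,98),l7(145,150))],[.51,.14,0,0])
# direct triangulation of features visible in both: plate top corners, slot corners, bottle/tape
print("slot -y rear",tri(ls(109,333),l7(328,127)),"slot +y rear",tri(ls(106,400),l7(210,127)))
print("plate top rear/front",tri(s5(485,367),q(146,88)),tri(s5(559,367),q(156,170)))
```

```text
body +y end bottom -x side crop [664.844  202.8112] top crop [113.3896 220.3101]
+x side crop [563.9986 202.1458] top crop [107.2271 132.6875]
body -y side crop [658.6426  61.2985] top crop [369.9445 211.6536]
fing tip +x side crop [599.618  211.7871] top crop [209.3415 206.1209]
tip -x side crop [624.8841 211.9534] top crop [211.4612 228.9335]
[ 0.5012 -0.2373] 4.4541356708754005 z 4.791765189295566e-05
[[ 0.1609 -1.0165]
 [ 0.1216  0.1516]
 [ 0.5436  0.5969]
 [ 0.155   0.6245]
 [ 0.5008 -0.3413]
 [-0.4599 -0.3164]]
[0.508 0.146] 2.919499724007382 z 0.0013925684325176747
[[ 0.0321  0.2386]
 [ 0.2265 -0.0479]
 [-0.0808  0.1179]
 [ 0.1767 -0.1722]
 [ 0.0994 -0.1891]
 [-0.0468 -0.1109]
 [ 0.1104  0.2713]
 [-0.2928 -0.0464]
 [-0.3849  0.0258]]
slot -y rear (array([0.5191, 0.0693, 0.0591]), np.float64(0.0519804698102746)) slot +y rear (array([0.516 , 0.1344, 0.0607]), np.float64(0.0037722929674828265))
plate top rear/front (array([ 0.5283, -0.2357,  0.0946]), np.float64(0.8935646195717766)) (array([ 0.4725, -0.2389,  0.098 ]), np.float64(0.1634650179344419))
```

The cameras agree with each other (plate z = 0.000, box z = +1 mm). The gripper itself appears about 40 mm higher than its reported TCP, with x and y matching. I'll measure that offset by touching the plate's top edge gently.

Run:
```python
from h import *
print(env.move_straight([.502,-.2365,.03],rate=.02,force_limit=3)); s=st("touch")
env.move_straight(s["position"]+[0,0,.004],rate=.05); st()
```

```text
True
touch t16.5 [ 0.5021 -0.2367  0.0638] F [-0.6  0.3  3.4] op 0.005 ff 2.0
 t16.7 [ 0.5022 -0.2367  0.0678] F [-0.7 -0.6  0. ] op 0.003 ff 0.0
```

Contact came at a reported z of 0.0638 against the plate's top at 0.094, so the true z is the reported z plus 30 mm. I apply that from here on: grip the plate and slide the jaw open with it.

```bash
echo 'DZ=.030  # true z = reported + DZ' >> h.py
python3 - <<'E'
from h import *
env.move_straight([.5015,-.2368,.105-DZ]); env.gripper_to(.5)
print(env.move_straight([.5015,-.2368,.068-DZ],rate=.06,force_limit=5)); st("down")
env.gripper_to(0,6); st("grip6"); env.gripper_to(0,25); st("grip25")
a=np.radians(4); d=np.array([np.sin(a),-np.cos(a),0]); p0=env.read_state()["position"]
print(env.move_straight(p0+d*.020,rate=.02,force_limit=9)); s=st("slid"); print((s["position"]-p0)@d)
E
```

```text
False
down t18.7 [ 0.5017 -0.2369  0.0381] F [0.5 0.2 0.2] op 0.501 ff 0.0
grip6 t19.4 [ 0.5015 -0.2368  0.0381] F [0.4 0.8 1.2] op 0.088 ff 6.0
grip25 t19.6 [ 0.5015 -0.2368  0.0381] F [-0.1  1.1  0.3] op 0.090 ff 25.0
True
slid t20.4 [ 0.5024 -0.2515  0.0381] F [0.9 3.4 4.1] op 0.088 ff 25.0
0.014699853228951182
```

Slid 14.7 mm to a firm stop, which matches the jaw's end. Next I centre the plate in the gap, lift it, and carry it to the slot on a path clear of the drill.

Run:
```python
from h import *
a=np.radians(4); d=np.array([np.sin(a),-np.cos(a),0]); p=env.read_state()["position"]
p=p-d*.007; env.move_straight(p,rate=.04); 
print(env.move_straight([*p[:2],.17],rate=.1,force_limit=8)); st("lifted")
env.move_straight([.44,-.24,.17],rate=.2)
env.goto([.44,.1013,.17],[180,0,-87.8]); env.move_straight([.51,.1013,.17],rate=.15); env.dwell(.3); st("over")
for n in("top","side"):
    f=env.grab_frame(n); cv2.imwrite(f"pics/{n}4.png",f["image"])
env.move_straight([.51,.1013,.095],rate=.1); env.dwell(.2); st("near")
print(env.move_straight([.51,.1013,.033],rate=.03,force_limit=4)); st("in?")
```

```text
False
lifted t22.1 [ 0.5014 -0.2443  0.1692] F [ 0.5 -0.4 -1. ] op 0.089 ff 25.0
over t25.6 [0.5095 0.1014 0.1703] F [ 0.3  0.4 -1.1] op 0.090 ff 25.0
near t26.8 [0.5104 0.1015 0.0957] F [ 0.8  0.2 -1.1] op 0.088 ff 25.0
True
in? t28.5 [0.51   0.1012 0.0365] F [-0.6  0.1  4.6] op 0.089 ff 25.0
```

The plate is seated: reported z 0.0365, expected 0.036. Release it, then locate the tab by touch.

Run:
```python
from h import *
env.gripper_to(.4); st("rel"); env.move_straight([.51,.1013,.15],rate=.15); 
for n in("top","side"):
    f=env.grab_frame(n); cv2.imwrite(f"pics/{n}5.png",f["image"])
env.goto([.48,.165,.15],[180,0,2.2]); env.dwell(.2)
print(env.move_straight([.48,.165,.042],rate=.1,force_limit=5)); env.dwell(.2); st("at tab")
print(env.move_straight([.4792,.185,.042],rate=.015,force_limit=2.5)); s=st("touch")
c=s["position"][1]-s["opening"]*.087/2+.006; print("tab centre y",c)
```

```text
rel t29.3 [0.5089 0.1008 0.0354] F [ 0.7 -0.   0.6] op 0.399 ff 0.0
False
at tab t33.2 [0.4803 0.1652 0.0425] F [-0.1  0.6  0.3] op 0.401 ff 0.0
True
touch t34.0 [0.4793 0.176  0.0418] F [ 0.2 -2.6  1.7] op 0.402 ff 0.8
tab centre y 0.16452114994322822
```

Touch puts the tab centre at y = 0.1645, against 0.165 predicted. Grip it and slide 26 mm.

Run:
```python
from h import *
env.move_straight([.4797,.1645,.042],rate=.05); env.gripper_to(0,30); s=st("grip"); p0=np.array([.4797,.1645,.042]); 
u=np.array([-np.sin(np.radians(2.2)),np.cos(np.radians(2.2)),0])
env.move_straight(p0+u*.026,rate=.025); env.dwell(.5); s=st("half"); print((s["position"]-p0)@u)
t=env.grab_frame("top")["image"]; sd=env.grab_frame("side")["image"]; cv2.imwrite("pics/top6.png",t); cv2.imwrite("pics/side6.png",sd)
t5=cv2.imread("pics/top5.png"); R=lambda im,r,c,h,w,k:cv2.resize(im[r:r+h,c:c+w],(400,300),interpolation=2)
lo=R(t,180,225,60,80,5); a=R(t5,192,340,36,48,8); b=R(t,192,340,36,48,8); e=R(sd,235,285,60,80,5)
cv2.imwrite("pics/fin.png",np.vstack([np.hstack([lo,e]),np.hstack([R(cv2.imread("pics/top0.png"),192,340,36,48,8),b])]))
```

```text
grip t35.0 [0.4797 0.1646 0.042 ] F [1.  0.8 1.3] op 0.134 ff 30.0
half t36.6 [0.4788 0.1894 0.042 ] F [ 3.5 -5.8 -0.1] op 0.133 ff 30.0
0.024933020055891476
```

View pics/fin.png

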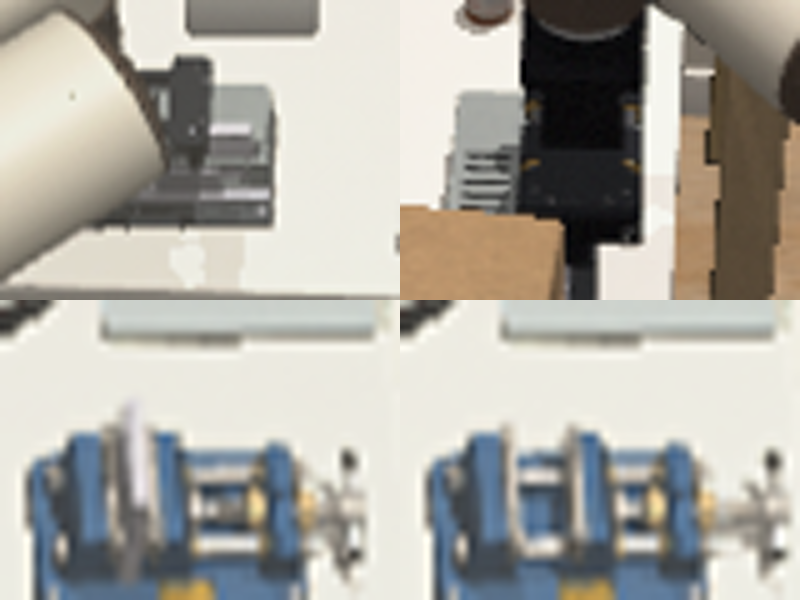

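The vice jaw is clearly wide open (gap bottom right), the plate's bright top edge shows in the lamp-box slot at about (230,130), and the tab is held. I'll trim the last 1 mm of spring sag and hand in.

Run:
```python
from h import *
p0=np.array([.4797,.1645,.042]); u=np.array([-np.sin(np.radians(2.2)),np.cos(np.radians(2.2)),0])
env.move_straight(p0+u*.0270,rate=.01); env.dwell(.6); s=st("half"); print((s["position"]-p0)@u)
print(env.close_job())
```

```text
half t37.6 [0.4787 0.1904 0.0419] F [ 4.1 -5.8 -1.1] op 0.137 ff 30.0
0.025908026678309354
the job is handed in; nothing more can be done
None
```

The job is handed in at 37.6 s: the vice jaw is wide open, the aluminium plate stands released in the lamp-box slot, and the gripper holds the shutter tab at about 25.9 mm of travel (half is 26 mm); I opened the jaw by sliding the gripped plate against it, after the first pinch missed because the arm's true height was 30 mm above what it reported.

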